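Sound a bore with a depth rod and set the pointer to its mark

ROBOT

A 7-joint arm with a two-finger parallel gripper is mounted at the origin on a cart in front of the work surface, level with it; the furniture and walls round the work are solid. World frame = base frame: x ahead of the robot, y to its left, z up, the work surface at z = 0. Lengths are in m, angles in rad, forces in N, time in s.
With the tool pointing down it reaches from about 0.35 to 0.775 m from the base axis. Payload 3.1 kg.
Tool frame: the origin (TCP) lies at the very end of the fingers, on their centre line; the grasp point (between the pads) lies 19 mm behind it; z points along the fingers, y is the line along which they close (so a half turn about z gives the same grasp; the last joint's range is limited). The gripper opens to 85 mm and grips with 20 to 120 N. Pads are 22 mm wide; open, the fingers measure 114 mm over their backs; the gripper's body (76 mm by 85 mm) begins 54 mm behind the grasp point. The pads swing forward as they close: fully open they stand 13 mm farther back than shut.
Start: joints at [1.177, 0.311, 0.014, 1.512, -0.004, 1.319, -0.027], TCP at [0.19, -0.516, 0.231] pointing down, gripper open.
Joint ranges: [-2.7, 2.7], [-0.3, 1.91], [-1.27, 1.3], [0.12, 2.57], [-1.44, 4.58], [0.2, 2.03], [-3.05, 3.05]. Speed limits (rad/s): [2.79, 2.79, 3.14, 3.14, 3.14, 3.14, 3.14].

INTERFACE

Orientations are given as a unit quaternion [w, x, y, z].
In Python, from plant import sensors, viewer, workorder gives the robot as it stands.
- The arm moves only by the tool step_arm, never from a script. Its argument "steps" is a list that holds one entry, the list of rows, each a list of 7 numbers: the opening, from 0 (shut) to 1 (fully open), then the shift along the tool's x, y, z in cm, then the turn, a rotation vector about the tool's x, y, z in degrees. In form: [[[hand, tx, ty, tz, ax, ay, az], ...]]. A call has 1 to 10 rows; each row is the pose to reach, as a shift and turn from the pose commanded when the call began, along the tool's axes at that moment; what a row does not reach only later rows make up. A row lasts 1/12 s, in which the tool goes at most 41.7 mm and 7.16 degrees, less where a joint would pass 70% of its speed; a pose out of reach is approached as far as the arm can. A call with a gripper value outside its range is refused whole. The fingers move at their own pace and stop on an object; the grip force is fixed at half the most. Time passes only in rows, so rows that repeat a pose let the fingers close. It gives the time, the measured TCP pose, the force, the opening and the grip force at its end, in the units of the state.
- sensors.get_obs(): the state, without advancing time (a new reading comes with each control period).
- viewer.capture(name): name is "scene" or "top" or "wrist"; returns a dict with "image" (400x640x3 uint8, red, green, blue), "depth" (400x640 float32, m along the optical axis (not along the pixel's ray), 0 where there is no reading), "fx", "fy", "cx", "cy" (pixels), "R" (3x3) and "t" (3): a world point X has camera coordinates R X + t. Camera axes: x right, y down, z forward; pixel columns grow to the right and rows downward; lengths in m; the calibration is good to about 2 mm. The wrist camera is an equidistant fisheye: a pixel r from the principal point sees the ray r / f radians off the axis. A picture is of the moment at which its call begins.
- workorder.job_done(): hands the job in; it is judged then, once.
The state is a dict: "clock": time; "q": joint angles; "qd": joint speeds; "effort": joint torques, N m; "tcp_pos": TCP position; "tcp_rot": TCP orientation; "wrist_force": force on the tool from outside, world axes, zero at the start; "ft_torque": the same for the moment, N m; "gripper_width": finger opening in m; "grip_force": force on a finger pad.
Only numpy, scipy, OpenCV 4.12 (cv2) and the standard library are available. Lean on these libraries where they do the work, as an engineer would, in place of code of your own. Each camera call takes 0.05 s, during which the arm holds its last target. There are 200 camera calls.

TASK

Take the steel depth rod out of its white holder and push it upright down the bore of the blue gauge block, past the gripping balls, until it sits hard on the bottom - firmly but without forcing it - and leave it standing there. Then slide the orange pointer down its post until its tip is level with the middle of the rod's red band, and let go. Leave the other things on the table alone.

Things in the scene. Friction and masses are not known exactly. Their poses are not given: they have to be found in the camera images.
- depth_rod: Steel depth rod, 100 g, 120 mm long, loose, standing upright in the white holder at the start. Origin at the centre of its foot, z along the rod to its handle. Shaft 12 mm diameter, the lowest 8 mm taper to 8 mm; dark handle 16 mm diameter from 87 to 120 mm above the foot; red band 6 mm wide, its middle 75 mm above the foot.
- rod_grip (a point): Point on the rod's axis 104 mm above its foot, mid-handle: where to grip it from above.
- rod_band (a point): Point on the rod's axis at the middle of the red band, 75 mm above the foot.
- rod_holder: White block 56x56x36 mm, fixed, with a loose 14 mm hole 30 mm deep in its middle in which the rod stands (foot 6 mm above the table). Origin under its centre, z up.
- gauge_stand: Fixed stand. Origin on the table under the bore's axis; z up; its +y points from the bore to the pointer post. Blue block 70x70x70 mm centred on the origin, with a vertical blind bore of 14 mm diameter open at the top. Steel post, 10x20 mm, at y = 85 mm, top 150 mm above the table, on a 12 mm base plate reaching to y = 124 mm.
- bore_mouth (a point): Centre of the bore's mouth, 70 mm above the table. 18 mm below it three sprung rubber balls grip the shaft: they resist entry, then drag on the rod by 3 to 9 N all the way down, so that it stays where it is let go. The rigid bottom lies 41 to 61 mm below the mouth, different every time and not told: feel for the force rising well above the drag (15 to 20 N is ample).
- floor_button (a joint): Small button in the floor of the bore: 0 when free (3 mm proud of the floor), about 0.003 m when the rod's foot sits hard on the floor; its spring gives 2 N, less than the balls' grip. The rod counts as bottomed above 0.0022 m.
- pointer (a joint): Pointer's place on the post, m downward: at 0 tip and tab are 140 mm above the table, at 0.05 90 mm. Range 0 to 0.075; it starts near the top, above any height the band can come to, slides with a few newtons of friction and stays where it is left.
- pointer_tip (a point): Tip of the pointer's arm, at its mid-height; 39 mm in y beside the bore's axis and 9 mm to -x of it in the stand's frame. The arm (5 mm high) runs from the post towards the bore.
- pointer_tab (a point): Middle of the orange tab that moves the pointer (grip it from above across the stand's y, or press it down): 36 mm long in x, 14 mm wide in y, 16 mm high, centred here within 2 mm. In the stand's frame at x = -30, y = 85 mm, at the tip's height.
- powder_jar: Bystander: small jar with a beige cap, 45x45x58 mm, origin under its centre.
- vial_red: Bystander: small vial with a red cap, 23x23x46 mm, origin under its centre.
- dappen_dish: Bystander: faceted glass dish, 37x37x27 mm, origin under its centre.
Mind the look-alikes: they are no part of the job. Several things have the shape of the depth_rod; the one meant has the colours described above.

How it is judged:
By the outcome, as a careful person would: the job done as asked, in the order asked, and still so for the second after the job is handed in, with the robot touching nothing.
It also fails if it takes over 61 s, if anything falls off the work surface, if the arm or the gripper's body presses on something with over 40 N, if the wrist force passes 120 N, or if a joint passes its speed limit or range.

## Working session

There is one attempt and no reset: what is moved stays moved. The work goes in short steps, Python scripts to look and compute and a tool call to move; the robot and the scene stay as the last step left them, time stands still between calls to the robot, and variables do not carry over. Pictures are saved under pics/ and viewed, at most 10 in all, crops included, and the job is handed in when it is done.

Besides the shell and the picture viewer there is one more tool, called after "Request:" as name(argument=value, ...), one argument or row to a line, values as JSON. step_arm: Moves the arm, as the interface text tells. Its arguments: {"type":"object","properties":{"steps":{"type":"array","items":{"type":"array","items":{"type":"array","items":{"type":"number"}}}}},"required":["steps"]}

```bash
mkdir -p pics
cat > h.py <<'E'
import numpy as np, cv2, pickle
from plant import sensors, viewer, workorder
def cap(n):
    c=viewer.capture(n); pickle.dump(c,open(f'{n}.pkl','wb')); return c
def load(n): return pickle.load(open(f'{n}.pkl','rb'))
def save(img,f): cv2.imwrite(f'pics/{f}.png',np.ascontiguousarray(img[...,::-1]))
def cen(c): return -np.array(c['R']).T@np.array(c['t'])
def ray(c,u,v):
    d=np.array([(u-c['cx'])/c['fx'],(v-c['cy'])/c['fy'],1.]); return np.array(c['R']).T@d
def onz(c,u,v,z):
    o=cen(c);d=ray(c,u,v); return o+d*(z-o[2])/d[2]
def cloud(c):
    D=c['depth'];v,u=np.mgrid[:D.shape[0],:D.shape[1]]
    P=np.stack([(u-c['cx'])/c['fx']*D,(v-c['cy'])/c['fy']*D,D],-1)
    return (P-np.array(c['t']))@np.array(c['R'])
E
python3 - <<'E'
from h import *
o=sensors.get_obs();print(o)
a=cap('scene');b=cap('top')
for c in(a,b):print(c['fx'],c['fy'],c['cx'],c['cy'],cen(c),np.round(c['R'],3).tolist())
save(a['image'],'s0');save(b['image'],'t0')
E
```

```text
{'clock': 0.0, 'q': array([ 1.17726164,  0.31170304,  0.0139566 ,  1.51306784, -0.00437473,
        1.31917802, -0.02721659]), 'qd': array([ 0.00179012,  0.00068934,  0.00089226, -0.00112949,  0.0002621 ,
        0.00100048,  0.0003911 ]), 'effort': array([ 1.19217566e-04, -3.79916990e+01,  1.45970271e-01, -2.30589455e+01,
        1.23786059e-02,  1.35596510e-02,  1.44254051e-05]), 'tcp_pos': array([ 0.18931111, -0.51561821,  0.23022905]), 'tcp_rot': array([-1.13419649e-03,  9.84556975e-01,  1.75060591e-01, -2.56980722e-04]), 'wrist_force': array([-0.25141944,  0.74238043,  0.43059191]), 'ft_torque': array([ 0.03447013, -0.05220081, -0.03749869]), 'grip_force': 0.0, 'gripper_width': 0.08548246043050105}
517.8785345716233 517.8785345716233 317.357596506744 198.15008603025504 [0.01520656 0.90984496 0.74724974] [[-0.794, -0.607, -0.022], [-0.319, 0.448, -0.835], [0.517, -0.656, -0.549]]
490.34331093119124 490.34331093119124 312.84910082833943 189.43671115645733 [0.42223663 0.13671918 1.20490091] [[0.011, -1.0, 0.001], [-0.987, -0.011, -0.157], [0.157, 0.001, -0.988]]
```

View pics/s0.png

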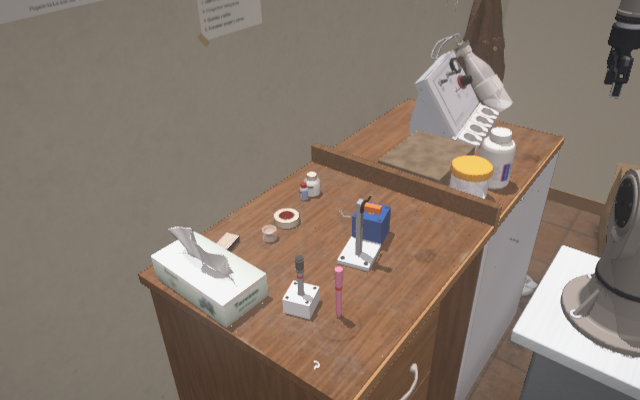

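View pics/t0.png

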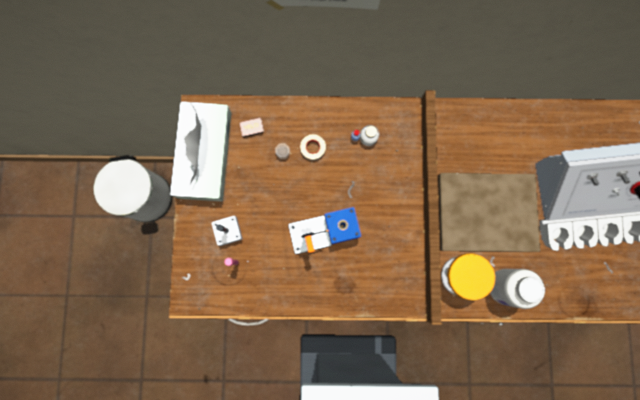

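The scene view shows two candidates. The dark-handled rod with a red band is in the white holder at scene (300,275) / top (225,230). The pink all-over look-alike is at scene (339,290) / top (229,262). I choose the one in the white holder. The stand is at top (340,227), with its post to the left.

```bash
cat > m.py <<'E'
from h import *
a=load('scene');b=load('top')
cr=lambda c,x0,x1,y0,y1,k:cv2.resize(c['image'][y0:y1,x0:x1],None,fx=k,fy=k,interpolation=cv2.INTER_CUBIC)
A=cr(a,270,400,185,325,4);B=cr(b,200,370,195,275,4)
B=cv2.resize(B,(int(B.shape[1]*.8),int(B.shape[0]*.8))) if 0 else B
im=np.zeros((560,520,3),np.uint8)
save(A,'s1');save(B,'t1')
hsv=cv2.cvtColor(b['image'],cv2.COLOR_RGB2HSV);P=cloud(b)
def rect(m,n):
    m=m.astype(np.uint8);k,l,s,ce=cv2.connectedComponentsWithStats(m)
    for i in range(1,k):
        if s[i,4]>60:
            pts=np.argwhere(l==i)[:,::-1].astype(np.float32)
            print(n,s[i],ce[i].round(1),'zmed',np.median(P[...,2][l==i]).round(4))
            yield l==i
H,S,V=cv2.split(hsv);Z=P[...,2]
win=np.zeros(H.shape,bool);win[190:280,195:370]=1
print('depth ok',(b['depth']>0).mean())
def fit(m,z):
    pts=np.array([onz(b,u,v,z)[:2] for v,u in np.argwhere(m)])*1000
    r=cv2.minAreaRect(pts.astype(np.float32));print('  rect mm',r, 'mean',pts.mean(0))
for m in rect(win&(H>100)&(H<125)&(S>150),'blue'): fit(m&(abs(Z-.07)<.008),.07)
for m in rect(win&(S<40)&(V>150),'white'): fit(m,.036 if np.argwhere(m)[:,1].mean()<250 else .012)
for m in rect(win&(H<20)&(S>180)&(V>200),'orange'): fit(m,.145)
for n,lo,hi in(('rodtop',.10,.14),('z>.05',.05,.10)):
    for m in rect(win&(Z>lo)&(Z<hi),n): print(P[m].mean(0),P[m].max(0))
E
python3 m.py
```

```text
depth ok 0.9961875
blue [325 208  35  36 744] [342.1 225.5] zmed 0.0694
  rect mm ((520.1536865234375, 68.90904235839844), (68.66487884521484, 68.59600067138672), 13.857388496398926) mean [519.81009905  68.72069465]
white [195 190  25   9 210] [207.3 193.7] zmed 0.0587
  rect mm ((594.634521484375, 392.5253601074219), (19.4932804107666, 58.40895080566406), 0.6138973832130432) mean [595.33145232 391.73782082]
white [ 288  215   43   39 1010] [309.2 233.4] zmed 0.0114
  rect mm ((501.8575744628906, 145.46905517578125), (76.5129165649414, 90.98353576660156), 13.649085998535156) mean [504.2537217  145.35515277]
white [212 216  30  30 576] [226.5 230.3] zmed 0.0349
  rect mm ((508.50799560546875, 342.92779541015625), (59.6290397644043, 60.61719512939453), 16.60452651977539) mean [507.84553563 342.1658034 ]
z>.05 [195 190  25   9 200] [207.3 193.5] zmed 0.0589
[0.5923593  0.38674479 0.05877731] [0.6016417  0.41656187 0.06542213]
z>.05 [324 207  37  37 906] [342. 225.] zmed 0.0693
[0.52059287 0.06903549 0.06910354] [0.56265021 0.11086876 0.07727189]
```

View pics/s1.png

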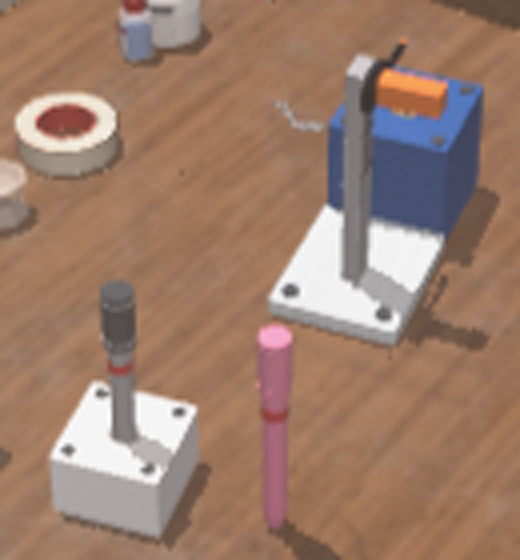

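View pics/t1.png

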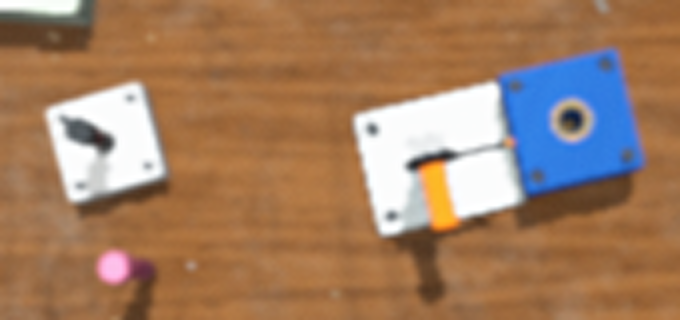

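The scene crop (s1) confirms the choice: dark handle, grey shaft and red band in the white holder, at crop (120,370). The pink rod at crop (275,420) is the look-alike. In the top crop (t1) the bore is at (571,120), the orange tab at (437,195), and the rod leaves the holder at (105,140).

```bash
cat >> h.py <<'E'
from scipy.spatial.transform import Rotation as Ro
def rot(q): return Ro.from_quat([q[1],q[2],q[3],q[0]])
def move(target,yaw_y,ref=None):
    "tool shift (cm) and turn(deg) from measured pose to TCP target, tool z down, closing axis at yaw_y deg"
    o=sensors.get_obs();p=o['tcp_pos'];R=rot(o['tcp_rot'])
    y=np.array([np.cos(np.radians(yaw_y)),np.sin(np.radians(yaw_y)),0]);z=np.array([0,0,-1.])
    T=Ro.from_matrix(np.stack([np.cross(y,z),y,z],1))
    return (R.inv().apply(np.array(target)-p)*100).round(2),np.degrees((R.inv()*T).as_rotvec()).round(1)
E
python3 - <<'E'
from h import *
a=load('scene');b=load('top')
print('bore',onz(b,200+571/4,195+120/4,.07))
for z,u,v in((.126,65,125),(.036,105,143)):print('rod',onz(b,200+u/4,195+v/4,z))
print('pink',onz(b,200+114/4,195+267/4,.115))
# scene view: rod axis
for z,u,v in((.126,118,290),(.036,122,440),(.081,120,369)):print('rod scene',onz(a,270+u/4,185+v/4,z))
for u,v in((65,125),(114,267),(437,195),(437,170)):
    print(cloud(b)[195+v//4,200+u//4])
P=cloud(b)
for n,u,v in(('jar',470,277),('bottle',520,288)):print(n,P[v,u])
s=cloud(a);
print('bore-tab world',)
for t in((.40,-.1,.33),(.508,.343,.2)):print(t,move(t,13.7))
E
```

```text
bore [0.52037835 0.06732517 0.07      ]
rod [0.50981759 0.34920998 0.126     ]
rod [0.50665718 0.34268098 0.036     ]
pink [0.43292232 0.32120401 0.115     ]
rod scene [0.50501539 0.34654321 0.126     ]
rod scene [0.5029452  0.35185207 0.036     ]
rod scene [0.50298072 0.35046608 0.081     ]
[0.51026041 0.34953688 0.12724674]
[0.43448843 0.32155603 0.119748  ]
[0.47436605 0.14448439 0.14473906]
[0.48761775 0.14468216 0.13858382]
jar [ 0.4051698  -0.21519207  0.09422384]
bottle [ 0.38447664 -0.29968723  0.15609527]
bore-tab world
(0.4, -0.1, 0.33) (array([ 34.1 , -31.78,  -9.9 ]), array([ -0.1,  -0.1, -83.5]))
(0.508, 0.343, 0.2) (array([ 59.51, -69.62,   3.17]), array([ -0.1,  -0.1, -83.5]))
```

Request:
step_arm(
  steps=[
    [[0.5, 8, -8, -8, 0, 0, -10], [0.5, 15, -15, -10, 0, 0, -20], [0.5, 34, -32, -10, 0, 0, -84], [0.5, 34, -32, -10, 0, 0, -84], [0.5, 34, -32, -10, 0, 0, -84], [0.5, 34, -32, -10, 0, 0, -84], [0.5, 34, -32, -10, 0, 0, -84], [0.5, 34, -32, -10, 0, 0, -84], [0.5, 34, -32, -10, 0, 0, -84], [0.5, 34, -32, -10, 0, 0, -84]],
  ],
)

```text
clock: 0.93
tcp_pos: [0.3692, -0.1547, 0.3216]
tcp_rot: [0.0, 0.694, 0.72, -0.0]
wrist_force: [1.1, -1.0, -0.6]
gripper_width: 0.043
grip_force: 0.0
```

Run:
```python
from h import *
print(sensors.get_obs()['q'],move((.506,.347,.24),13.7))
```

```text
[ 0.78638235 -0.02329289 -0.41917894  1.67913475 -0.00898878  1.48382261
  0.40501056] (array([49.63, 15.53,  8.13]), array([ -0. ,   0. , -11.6]))
```

Request:
step_arm(
  steps=[
    [[0.5, 50, 15.5, 8, 0, 0, -12], [0.5, 50, 15.5, 8, 0, 0, -12], [0.5, 50, 15.5, 8, 0, 0, -12], [0.5, 50, 15.5, 8, 0, 0, -12], [0.5, 50, 15.5, 8, 0, 0, -12], [0.5, 50, 15.5, 8, 0, 0, -12], [0.5, 50, 15.5, 8, 0, 0, -12], [0.5, 50, 15.5, 8, 0, 0, -12], [0.5, 50, 15.5, 8, 0, 0, -12], [0.5, 50, 15.5, 8, 0, 0, -12]],
  ],
)

```text
clock: 1.77
tcp_pos: [0.4789, 0.2417, 0.2576]
tcp_rot: [-0.0, 0.617, 0.787, -0.001]
wrist_force: [1.5, -1.2, 0.5]
gripper_width: 0.0425
grip_force: 0.0
```

Run:
```python
from h import *
print(sensors.get_obs()['q'],move((.507,.347,.22),13.7))
```

```text
[ 0.08952773  0.37082637 -0.80648079  1.47684425  0.26847521  1.40896008
 -0.48663876] (array([9.56, 5.24, 3.75]), array([-0.1,  0. ,  0. ]))
```

Request:
step_arm(
  steps=[
    [[0.5, 9.6, 5.2, 3.7, 0, 0, 0], [0.5, 9.6, 5.2, 3.7, 0, 0, 0], [0.5, 9.6, 5.2, 3.7, 0, 0, 0], [0.5, 9.6, 5.2, 3.7, 0, 0, 0], [0.5, 9.6, 5.2, 3.7, 0, 0, 0], [0.5, 9.6, 5.2, 3.7, 0, 0, 0]],
  ],
)

```text
clock: 2.27
tcp_pos: [0.5064, 0.3451, 0.221]
tcp_rot: [0.0, 0.617, 0.787, -0.001]
wrist_force: [-0.4, -1.1, -1.0]
gripper_width: 0.0427
grip_force: 0.0
```

```bash
cat >> h.py <<'E'
def fish(c,X):
    q=np.array(c['R'])@np.array(X)+np.array(c['t']);r=np.hypot(q[0],q[1]);th=np.arctan2(r,q[2])
    return np.array([c['cx']+c['fx']*th*q[0]/r,c['cy']+c['fy']*th*q[1]/r])
def fonz(c,u,v,z):
    a,b=(u-c['cx'])/c['fx'],(v-c['cy'])/c['fy'];th=np.hypot(a,b);s=np.sin(th)/max(th,1e-9)
    d=np.array(c['R']).T@np.array([a*s,b*s,np.cos(th)]);o=cen(c);return o+d*(z-o[2])/d[2]
E
python3 - <<'E'
from h import *
o=sensors.get_obs();print(o['tcp_pos'],o['q'])
w=cap('wrist');save(w['image'],'w0');print(w['fx'],w['cx'],w['cy'],cen(w));print(fish(w,(.507,.347,.126)),fish(w,(.507,.343,.036)))
E
```

```text
[0.50636055 0.34514251 0.22101152] [-0.15101219  0.55652611 -0.77101759  1.31898385  0.38220323  1.41645478
 -0.66287846]
309.70691628693146 322.0222787757799 197.4221545773145 [0.48850546 0.4212763  0.36410735]
[322.40295226 197.25212309] [321.43160549 175.37352111]
```

View pics/w0.png

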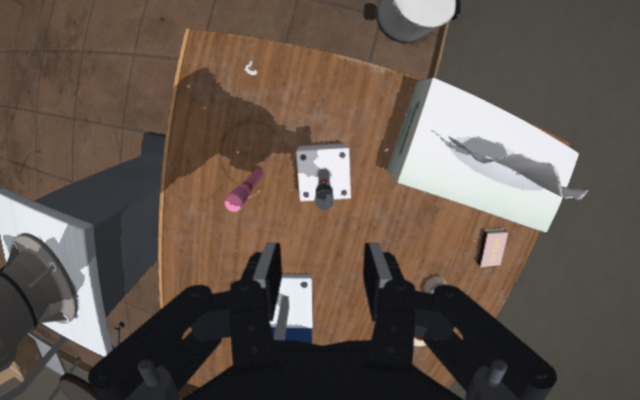

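The wrist view shows the rod's handle top at about (324,201), the holder centre at (324,173), and the pink rod clear to the left at (240,190).

Run:
```python
from h import *
w=load('wrist');im=w['image'].astype(int)
m=(im.max(2)<75);m[:150]=0;m[225:]=0;m[:,:300]=0;m[:,345:]=0
k,l,s,c=cv2.connectedComponentsWithStats(m.astype(np.uint8));i=1+s[1:,4].argmax();print(s[i],c[i])
# top disc: 16mm dia
x,y,ww,hh,_=s[i];print('top',fonz(w,x+ww/2-.5,y+hh-ww/2-.5,.126),ww)
hm=(im.min(2)>150);hm[:130]=0;hm[215:]=0;hm[:,:285]=0;hm[:,365:]=0
p=np.array([fonz(w,u,v,.036)[:2]*1000 for v,u in np.argwhere(hm)],np.float32);print(cv2.minAreaRect(p))
D=w['depth'];print(D[200,324])
print(move((.507,.347,.093),13.7))
```

```text
[317 182  15  18 186] [323.01612903 190.38709677]
top [0.50719109 0.35160906 0.126     ] 15
((509.2083435058594, 344.60223388671875), (57.104736328125, 57.44655227661133), 16.37030792236328)
0.24967684
(array([ 0.26,  0.07, 12.87]), array([ 0. ,  0.1, -0. ]))
```

Request:
step_arm(
  steps=[
    [[0.5, -0.15, 0.13, 4, 0, 0, 0], [0.5, -0.15, 0.13, 7, 0, 0, 0], [0.5, -0.15, 0.13, 10, 0, 0, 0], [0.5, -0.15, 0.13, 12, 0, 0, 0], [0.5, -0.15, 0.13, 13, 0, 0, 0], [0.5, -0.15, 0.13, 13, 0, 0, 0], [0.5, -0.15, 0.13, 13, 0, 0, 0]],
  ],
)

```text
clock: 2.9
tcp_pos: [0.509, 0.344, 0.0927]
tcp_rot: [0.001, 0.618, 0.786, 0.001]
wrist_force: [0.4, 1.4, 0.3]
gripper_width: 0.0429
grip_force: 0.0
```

Request:
step_arm(
  steps=[
    [[0.1, 0, 0, 0, 0, 0, 0], [0.1, 0, 0, 0, 0, 0, 0], [0.1, 0, 0, 0, 0, 0, 0], [0.1, 0, 0, 0, 0, 0, 0], [0.1, 0, 0, 0, 0, 0, 0], [0.1, 0, 0, 0, 0, 0, 0]],
  ],
)

```text
clock: 3.4
tcp_pos: [0.5086, 0.3459, 0.0938]
tcp_rot: [0.0, 0.617, 0.787, 0.002]
wrist_force: [-0.9, -0.5, 6.6]
gripper_width: 0.0141
grip_force: 58.4
```

Request:
step_arm(
  steps=[
    [[0, 0, 0, -1, 0, 0, 0], [0, 0, 0, -3, 0, 0, 0], [0, 0, 0, -5, 0, 0, 0], [0, 0, 0, -8, 0, 0, 0], [0, 0, 0, -12, 0, 0, 0], [0, 0, 0, -16, 0, 0, 0], [0, 0, 0, -16, 0, 0, 0], [0, 0, 0, -16, 0, 0, 0]],
  ],
)

```text
clock: 4.07
tcp_pos: [0.5088, 0.3466, 0.2555]
tcp_rot: [0.001, 0.617, 0.787, 0.004]
wrist_force: [0.0, -0.2, -1.4]
gripper_width: 0.0143
grip_force: 59.1
```

Run:
```python
from h import *
o=sensors.get_obs();print(o['tcp_pos'],o['gripper_width'],o['wrist_force'],move((.5203,.068,.25),13.7))
a=cap('scene')
P=cloud(a)
for z in (.14,.17,.2,.25): pass
R=np.array(a['R']);t=np.array(a['t'])
q=R@(o['tcp_pos']-np.array([0,0,.04]))+t;u,v=int(a['cx']+a['fx']*q[0]/q[2]),int(a['cy']+a['fy']*q[1]/q[2]);print(u,v)
save(cv2.resize(a['image'][v-60:v+60,u-60:u+60],None,fx=5,fy=5,interpolation=cv2.INTER_CUBIC),'s2')
```

```text
[0.50883791 0.34657447 0.25547882] 0.014339207360443567 [ 0.02727365 -0.22215096 -1.4274752 ] (array([-27.33,  -5.53,   0.42]), array([ 0.4, -0.2,  0.1]))
295 217
```

View pics/s2.png

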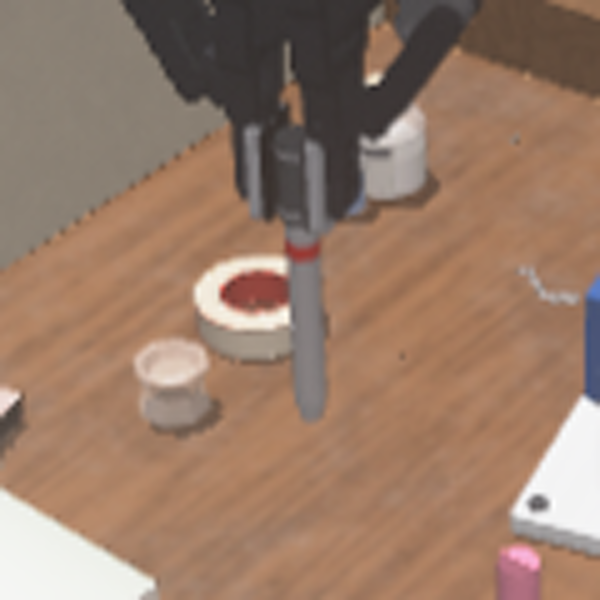

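The crop shows the correct rod gripped by its handle. Its foot is at crop (312,412) and its band at (300,250), so it leans slightly. I'll measure that tilt.

```bash
cat > tilt.py <<'E'
from h import *
import sys
def axis(fresh=True):
    o=sensors.get_obs();p=o['tcp_pos'];out=[]
    for n in('scene','wrist','top'):
        c=cap(n) if fresh else load(n)
        if n=='wrist':
            continue
        P=cloud(c);m=(np.hypot(P[...,0]-p[0],P[...,1]-p[1])<.025)&(P[...,2]<p[2]-.008)&(P[...,2]>p[2]-.075)&(c['depth']>0)
        m=cv2.erode(m.astype(np.uint8),np.ones((1,3)))>0
        Q=P[m]
        if len(Q)<30: print(n,len(Q));continue
        # fit x,y as linear in z; robust by per-slice median
        k=np.polyfit(Q[:,2]-p[2],Q[:,:2],1);print(n,len(Q),'slope dx,dy per z (deg)',np.degrees(np.arctan(k[0])).round(2),'at tcp',(k[1]-p[:2]).round(4),'zmin',Q[:,2].min()-p[2])
        # image axis from mid-columns per row
        rows,cols=np.nonzero(m);r=np.unique(rows);mid=np.array([(cols[rows==i].min()+cols[rows==i].max())/2 for i in r]);f=np.polyfit(r,mid,1)
        nrm=np.cross(ray(c,np.polyval(f,r[0]),r[0]),ray(c,np.polyval(f,r[-1]),r[-1]));nrm/=np.linalg.norm(nrm)
        print('  plane normal',nrm.round(4),'in-image lean deg',np.degrees(np.arcsin(nrm[2])).round(2),'dist tcp to plane mm',((p-cen(c))@nrm*1000).round(1))
    return
axis()
E
python3 tilt.py
```

```text
scene 135 slope dx,dy per z (deg) [ 0.63 -0.08] at tcp [-0.0033  0.0039] zmin -0.07404787320516043
  plane normal [ 0.7499  0.6616 -0.0078] in-image lean deg -0.45 dist tcp to plane mm -0.1
top 0
```

Request:
step_arm(
  steps=[
    [[0, -27.3, -5.5, 0, 0.4, -0.2, 0], [0, -27.3, -5.5, 0, 0.4, -0.2, 0], [0, -27.3, -5.5, 0, 0.4, -0.2, 0], [0, -27.3, -5.5, 0, 0.4, -0.2, 0], [0, -27.3, -5.5, 0, 0.4, -0.2, 0], [0, -27.3, -5.5, 0, 0.4, -0.2, 0], [0, -27.3, -5.5, 0, 0.4, -0.2, 0], [0, -27.3, -5.5, 0, 0.4, -0.2, 0], [0, -27.3, -5.5, 0, 0.4, -0.2, 0], [0, -27.3, -5.5, 0, 0.4, -0.2, 0]],
  ],
)

```text
clock: 5.1
tcp_pos: [0.5188, 0.0673, 0.2506]
tcp_rot: [-0.002, 0.617, 0.787, -0.004]
wrist_force: [-0.1, -0.1, -0.3]
gripper_width: 0.0144
grip_force: 59.0
```

Run:
```python
from h import *
print(move((.5203,.068,.172),13.7), sensors.get_obs()['q'])
w=cap('wrist');im=w['image']
u,v=fish(w,(.5203,.068,.07));print(u,v)
hsv=cv2.cvtColor(im,cv2.COLOR_RGB2HSV);m=(abs(hsv[...,0].astype(int)-112)<14)&(hsv[...,1]>140)
p=np.array([fonz(w,a,b,.07)[:2]*1000 for b,a in np.argwhere(m)],np.float32);print(len(p),cv2.minAreaRect(p) if len(p) else 0)
x0,y0=max(0,int(u)-100),max(0,int(v)-75)
save(cv2.resize(im[y0:y0+150,x0:x0+200],None,fx=4,fy=4,interpolation=cv2.INTER_CUBIC),'w1');print(x0,y0)
```

```text
(array([0.05, 0.23, 7.85]), array([-0.5,  0.1,  0.1])) [ 0.41933709  0.34185942 -0.77384191  1.51900065  0.24166948  1.38798738
 -0.13058288]
324.1925503683686 173.9777280420461
3607 ((521.3933715820312, 70.80471801757812), (68.87886810302734, 73.15127563476562), 13.94236946105957)
224 98
```

View pics/w1.png

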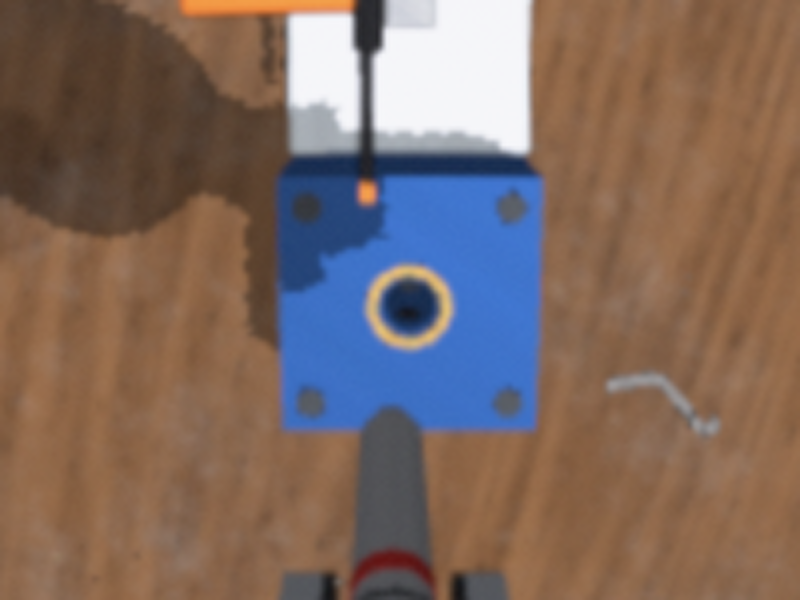

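The wrist view shows the bore mouth at crop (408,306) and the rod's foot at crop (391,410), just short of it in perspective. The pointer tip is at (367,193).

Run:
```python
from h import *
w=load('wrist')
b=fonz(w,224+408/4-.4,98+306/4-.4,.07)
o=sensors.get_obs();z=o['tcp_pos'][2]-.088
f=fonz(w,224+391/4-.4,98+407/4-.4,z)   # far edge of foot (8 mm dia)
s=fonz(w,224+393/4-.4,98+555/4-.4,o['tcp_pos'][2]-.010) # far rim of band
print('bore',b,'foot far',f,'band far',s,o['tcp_pos'])
for v in (390,330): print(fonz(w,224+393/4,98+500/4,o['tcp_pos'][2]-.03))
print(move((b[0],b[1],.172),13.7))
```

```text
bore [0.52179944 0.06823272 0.07      ] foot far [0.51777646 0.06934724 0.16286228] band far [0.51771006 0.07400219 0.24086228] [0.5187866  0.06832139 0.25086228]
[0.51789084 0.07357691 0.22086228]
[0.51789084 0.07357691 0.22086228]
(array([-0.07,  0.36,  7.88]), array([-0.5,  0.1,  0.2]))
```

Request:
step_arm(
  steps=[
    [[0, 0.1, 0.28, 3, -0.5, 1, 0], [0, 0.1, 0.28, 6, -0.5, 1, 0], [0, 0.1, 0.28, 7.5, -0.5, 1, 0], [0, 0.1, 0.28, 8.2, -0.5, 1, 0], [0, 0.1, 0.28, 8.2, -0.5, 1, 0], [0, 0.1, 0.28, 8.2, -0.5, 1, 0], [0, 0.1, 0.28, 8.2, -0.5, 1, 0]],
  ],
)

```text
clock: 5.73
tcp_pos: [0.5226, 0.0691, 0.171]
tcp_rot: [-0.004, 0.617, 0.787, 0.006]
wrist_force: [0.3, 0.2, -1.0]
gripper_width: 0.0144
grip_force: 59.1
```

Run:
```python
from h import *
o=sensors.get_obs();print(o['tcp_pos'],o['wrist_force'],move((.5203,.068,.172),13.7))
w=cap('wrist');s=cap('scene')
a=cv2.resize(w['image'][140:240,270:380],None,fx=4,fy=4,interpolation=cv2.INTER_CUBIC)
b=cv2.resize(s['image'][160:260,320:410],None,fx=4,fy=4,interpolation=cv2.INTER_CUBIC)
save(np.hstack([a,b]),'m1')
```

```text
[0.52260608 0.06906337 0.17098471] [ 0.30503108  0.24809141 -1.02747934] (array([-0.05, -0.25, -0.1 ]), array([ 0.3, -0.8,  0.2]))
```

View pics/m1.png

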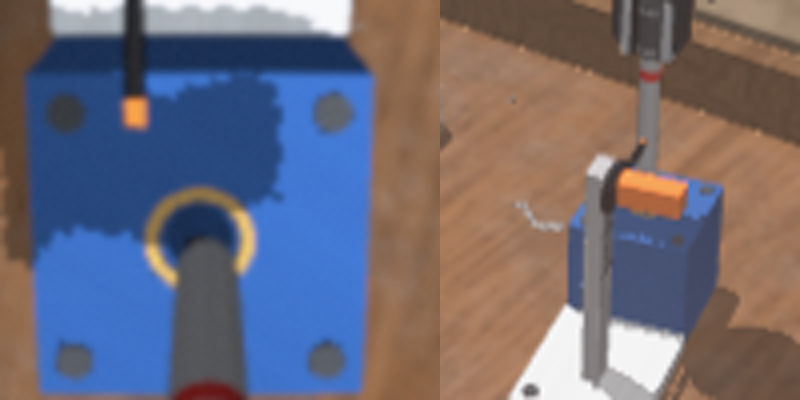

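The wrist crop shows the bore at (200,240) and the foot's far edge at about (206,238), about 13 mm above the mouth and nearly centred. In the scene crop the rod clears the pointer.

Run:
```python
from h import *
w=load('wrist');z=sensors.get_obs()['tcp_pos'][2]-.088
p=lambda u,v,z:fonz(w,270+u/4-.4,140+v/4-.4,z)
b=p(200,240,.07);f=p(206,238,z);t=p(207,340,z+.05)
for k in(b,f,t):print(k)
ax=np.array([-.237,.9715]);ay=np.array([.9715,.237])
d=b[:2]-(f[:2]-.004*ax);print('shift foot->bore tool x,y mm',d@ax*1e3,d@ay*1e3)
```

```text
[0.52214104 0.06821726 0.07      ]
[0.52224391 0.07285505 0.08300686]
[0.52258142 0.07151772 0.13300686]
shift foot->bore tool x,y mm -0.481304398307966 -1.19909208216186
```

Shift −0.5 mm along tool x and −1.2 mm along tool y, then lower gently.

Request:
step_arm(
  steps=[
    [[0, -0.05, -0.12, 0.3, 0, 0, 0], [0, -0.05, -0.12, 0.8, 0, 0, 0], [0, -0.05, -0.12, 1.2, 0, 0, 0], [0, -0.05, -0.12, 1.6, 0, 0, 0], [0, -0.05, -0.12, 2, 0, 0, 0], [0, -0.05, -0.12, 2.4, 0, 0, 0], [0, -0.05, -0.12, 2.4, 0, 0, 0], [0, -0.05, -0.12, 2.4, 0, 0, 0]],
  ],
)

```text
clock: 6.5
tcp_pos: [0.5205, 0.0675, 0.1452]
tcp_rot: [-0.005, 0.617, 0.787, 0.005]
wrist_force: [1.3, 0.3, -2.0]
gripper_width: 0.0141
grip_force: 59.0
```

Request:
step_arm(
  steps=[
    [[0, 0, 0, 0.4, 0, 0, 0], [0, 0, 0, 0.8, 0, 0, 0], [0, 0, 0, 1.2, 0, 0, 0], [0, 0, 0, 1.6, 0, 0, 0], [0, 0, 0, 1.6, 0, 0, 0]],
  ],
)

```text
clock: 6.92
tcp_pos: [0.5206, 0.0679, 0.1286]
tcp_rot: [-0.005, 0.617, 0.787, 0.005]
wrist_force: [2.7, 1.5, -5.8]
gripper_width: 0.0141
grip_force: 58.5
```

Request:
step_arm(
  steps=[
    [[0, 0, 0, 0.3, 0, 0, 0], [0, 0, 0, 0.6, 0, 0, 0], [0, 0, 0, 0.6, 0, 0, 0]],
  ],
)

```text
clock: 7.17
tcp_pos: [0.5213, 0.068, 0.1239]
tcp_rot: [-0.004, 0.617, 0.787, 0.006]
wrist_force: [1.8, 1.7, -0.0]
gripper_width: 0.0146
grip_force: 59.1
```

Request:
step_arm(
  steps=[
    [[0, 0, 0, 0.2, 0, 0, 0], [0, 0, 0, 0.4, 0, 0, 0], [0, 0, 0, 0.4, 0, 0, 0]],
  ],
)

```text
clock: 7.42
tcp_pos: [0.5213, 0.0681, 0.1202]
tcp_rot: [-0.004, 0.617, 0.787, 0.006]
wrist_force: [1.5, 1.9, 2.6]
gripper_width: 0.0143
grip_force: 59.5
```

Request:
step_arm(
  steps=[
    [[0, 0, 0, 0.2, 0, 0, 0], [0, 0, 0, 0.2, 0, 0, 0]],
  ],
)

```text
clock: 7.58
tcp_pos: [0.5213, 0.068, 0.1181]
tcp_rot: [-0.004, 0.617, 0.787, 0.006]
wrist_force: [1.8, 1.4, 2.4]
gripper_width: 0.014
grip_force: 59.4
```

Request:
step_arm(
  steps=[
    [[0, 0, 0, 0.2, 0, 0, 0], [0, 0, 0, 0.2, 0, 0, 0]],
  ],
)

```text
clock: 7.75
tcp_pos: [0.5212, 0.0681, 0.1159]
tcp_rot: [-0.004, 0.617, 0.787, 0.006]
wrist_force: [1.6, -0.1, 2.0]
gripper_width: 0.0144
grip_force: 59.4
```

Request:
step_arm(
  steps=[
    [[0, 0, 0, 0.2, 0, 0, 0], [0, 0, 0, 0.2, 0, 0, 0]],
  ],
)

```text
clock: 7.92
tcp_pos: [0.5211, 0.0681, 0.1138]
tcp_rot: [-0.004, 0.617, 0.787, 0.006]
wrist_force: [1.7, 1.3, 2.6]
gripper_width: 0.0144
grip_force: 59.4
```

Request:
step_arm(
  steps=[
    [[0, 0, 0, 0.2, 0, 0, 0], [0, 0, 0, 0.2, 0, 0, 0]],
  ],
)

```text
clock: 8.08
tcp_pos: [0.5211, 0.0681, 0.1118]
tcp_rot: [-0.004, 0.617, 0.787, 0.006]
wrist_force: [1.8, 1.3, 3.0]
gripper_width: 0.0144
grip_force: 59.4
```

Request:
step_arm(
  steps=[
    [[0, 0, 0, 0.2, 0, 0, 0], [0, 0, 0, 0.2, 0, 0, 0]],
  ],
)

```text
clock: 8.25
tcp_pos: [0.5211, 0.0681, 0.1099]
tcp_rot: [-0.004, 0.617, 0.787, 0.006]
wrist_force: [2.1, 0.2, 4.6]
gripper_width: 0.0143
grip_force: 59.6
```

Request:
step_arm(
  steps=[
    [[0, 0, 0, 0.15, 0, 0, 0], [0, 0, 0, 0.15, 0, 0, 0]],
  ],
)

```text
clock: 8.42
tcp_pos: [0.5214, 0.0682, 0.1097]
tcp_rot: [-0.004, 0.617, 0.787, 0.006]
wrist_force: [-0.6, 0.3, 12.2]
gripper_width: 0.0143
grip_force: 60.9
```

Request:
step_arm(
  steps=[
    [[0, 0, 0, 0.15, 0, 0, 0], [0, 0, 0, 0.15, 0, 0, 0]],
  ],
)

```text
clock: 8.58
tcp_pos: [0.5217, 0.0684, 0.1096]
tcp_rot: [-0.004, 0.617, 0.787, 0.006]
wrist_force: [-1.9, -0.5, 19.9]
gripper_width: 0.0141
grip_force: 61.8
```

Request:
step_arm(
  steps=[
    [[0, 0, 0, 0.15, 0, 0, 0], [0, 0, 0, 0.15, 0, 0, 0]],
  ],
)

```text
clock: 8.75
tcp_pos: [0.522, 0.0685, 0.1095]
tcp_rot: [-0.003, 0.617, 0.787, 0.006]
wrist_force: [-4.9, -1.0, 26.9]
gripper_width: 0.0143
grip_force: 62.9
```

The rod is hard on the bottom. I'll relax the push and open.

Request:
step_arm(
  steps=[
    [[0, 0, 0, -0.15, 0, 0, 0], [0, 0, 0, -0.3, 0, 0, 0], [0, 0, 0, -0.3, 0, 0, 0]],
  ],
)

```text
clock: 9.0
tcp_pos: [0.5213, 0.0682, 0.1097]
tcp_rot: [-0.004, 0.617, 0.787, 0.006]
wrist_force: [-0.5, 0.3, 11.7]
gripper_width: 0.0145
grip_force: 60.2
```

Request:
step_arm(
  steps=[
    [[0.4, 0, 0, 0, 0, 0, 0], [0.4, 0, 0, 0, 0, 0, 0], [0.4, 0, 0, 0, 0, 0, 0], [0.4, 0, 0, 0, 0, 0, 0], [0.4, 0, 0, 0, 0, 0, 0]],
  ],
)

```text
clock: 9.42
tcp_pos: [0.5196, 0.0674, 0.1071]
tcp_rot: [-0.006, 0.617, 0.787, 0.004]
wrist_force: [0.3, 0.2, -0.0]
gripper_width: 0.0345
grip_force: 0.0
```

Request:
step_arm(
  steps=[
    [[0.4, 0, 0, -2, 0, 0, 0], [0.4, 0, 0, -5, 0, 0, 0], [0.4, 0, 0, -9, 0, 0, 0], [0.4, 0, 0, -11, 0, 0, 0], [0.4, 0, 0, -11, 0, 0, 0], [0.4, 0, 0, -11, 0, 0, 0]],
  ],
)

```text
clock: 9.92
tcp_pos: [0.5212, 0.0664, 0.2189]
tcp_rot: [-0.004, 0.617, 0.787, 0.006]
wrist_force: [-0.1, -0.2, -0.3]
gripper_width: 0.0343
grip_force: 0.0
```

```bash
cat > band.py <<'E'
from h import *
B=np.array([.5213,.0682]);yaw=np.radians(13.8);xs=np.array([np.cos(yaw),np.sin(yaw)]);ys=np.array([-xs[1],xs[0]])
def zat(c,u,v,XY,f=0):
    # height on the vertical line at XY whose image row matches v (scene camera, upright)
    d=ray(c,u,v);o=cen(c)
    # closest approach of ray to the vertical line
    A=np.array([[d[0]],[d[1]]]);s=(XY-o[:2])@d[:2]/(d[:2]@d[:2]);q=o+s*d
    return q[2],np.linalg.norm(q[:2]-XY)
def look(fn=None):
    o=sensors.get_obs();print(o['tcp_pos'],o['wrist_force'].round(1))
    c=cap('scene');im=c['image'];hsv=cv2.cvtColor(im,cv2.COLOR_RGB2HSV)
    R=np.array(c['R']);t=np.array(c['t'])
    pr=lambda X:(lambda q:(c['cx']+c['fx']*q[0]/q[2],c['cy']+c['fy']*q[1]/q[2]))(R@X+t)
    u,v=pr(np.array([*B,.095]));print('expect band px',u,v)
    red=((hsv[...,0]<6)|(hsv[...,0]>172))&(hsv[...,1]>110)&(hsv[...,2]>60)
    y0,x0=int(v)-25,int(u)-12
    k=np.argwhere(red[y0:y0+50,x0:x0+24])
    if len(k):
        vc,uc=k.mean(0)+[y0,x0];to=(cen(c)[:2]-B);to/=np.linalg.norm(to)
        print('band px',uc,vc,len(k),'z',zat(c,uc,vc,B+.006*to))
    org=(abs(hsv[...,0].astype(int)-11)<7)&(hsv[...,1]>190)&(hsv[...,2]>120)
    T=B-.030*xs+.085*ys
    tip=B-.009*xs+.039*ys
    n,l,s,ce=cv2.connectedComponentsWithStats(org.astype(np.uint8))
    for i in range(1,n):
        if s[i,4]>3 and 300<ce[i,0]<420 and 130<ce[i,1]<300: print('orange',s[i],ce[i],'as tip z',zat(c,*ce[i],tip))
    print('tab xy',T,'tip xy',tip,move((T[0],T[1],.2),13.7+90),move((T[0],T[1],.2),13.7-90))
    if fn: save(cv2.resize(im[150:270,310:410],None,fx=5,fy=5,interpolation=cv2.INTER_CUBIC),fn)
if __name__=='__main__':
    import sys;look(sys.argv[1] if len(sys.argv)>1 else None)
E
python3 band.py m2
```

```text
[0.52117427 0.06643328 0.21890792] [-0.1 -0.2 -0.3]
expect band px 371.92105234971615 201.073079842542
band px 372.0 201.71428571428572 7 z (np.float64(0.09726238365553974), np.float64(0.00023845482571312621))
tab xy [0.47189063 0.14359041] tip xy [0.50325699 0.10392744] (array([ 8.66, -2.84,  1.85]), array([  0.6,  -0.6, -89.9])) (array([ 8.66, -2.84,  1.85]), array([-0.6, -0.6, 90.1]))
```

View pics/m2.png

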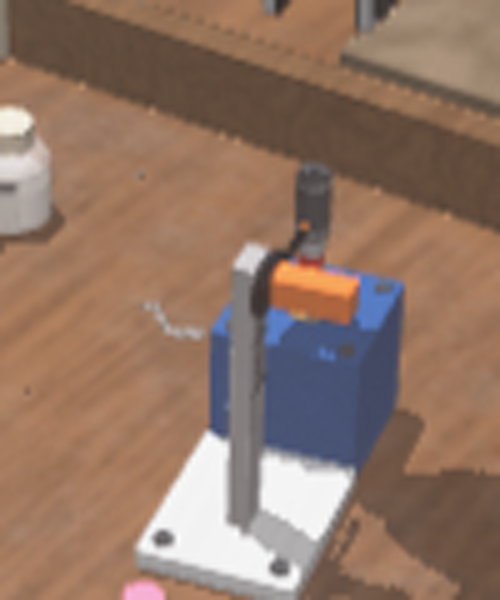

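The rod stands in the bore with its band at crop (311,262), partly hidden behind the orange tab at (315,290). The tip is at (305,228), above the band. Next I'll move over the tab with the hand turned 90°.

Request:
step_arm(
  steps=[
    [[0.4, 4, -1.4, 0, 0, 0, 7], [0.4, 8.7, -2.8, 0, -0.6, -0.6, 90], [0.4, 8.7, -2.8, 0, -0.6, -0.6, 90], [0.4, 8.7, -2.8, 0, -0.6, -0.6, 90], [0.4, 8.7, -2.8, 0, -0.6, -0.6, 90], [0.4, 8.7, -2.8, 0, -0.6, -0.6, 90], [0.4, 8.7, -2.8, 0, -0.6, -0.6, 90], [0.4, 8.7, -2.8, 0, -0.6, -0.6, 90], [0.4, 8.7, -2.8, 0, -0.6, -0.6, 90], [0.4, 8.7, -2.8, 0, -0.6, -0.6, 90]],
  ],
)

```text
clock: 10.8
tcp_pos: [0.4712, 0.1433, 0.2168]
tcp_rot: [-0.002, 0.961, 0.278, -0.001]
wrist_force: [0.1, 0.6, -0.4]
gripper_width: 0.0341
grip_force: 0.0
```

Run:
```python
from h import *
print(sensors.get_obs()['q'],move((.4719,.1436,.2),13.7-90))
```

```text
[ 0.16697608  0.25438675 -0.60200349  1.66861215  0.14641685  1.2659011
 -1.47244314] (array([0.07, 0.02, 1.68]), array([-0.2,  0.1, 18.5]))
```

Request:
step_arm(
  steps=[
    [[0.4, 0, 0, 1, 0, 0, 18.5], [0.4, 0, 0, 1, 0, 0, 18.5], [0.4, 0, 0, 1, 0, 0, 18.5], [0.4, 0, 0, 1, 0, 0, 18.5]],
  ],
)

```text
clock: 11.13
tcp_pos: [0.4712, 0.1434, 0.2068]
tcp_rot: [-0.001, 0.993, 0.122, -0.001]
wrist_force: [-1.0, 0.3, 0.1]
gripper_width: 0.0344
grip_force: 0.0
```

Run:
```python
from h import *
print(move((.4719,.1436,.134),13.7-90))
w=cap('wrist');print(cen(w));t=cap('top')
im=w['image'];P=cloud(t)
for n,c in(('top',t),('wrist',w)):
    hsv=cv2.cvtColor(c['image'],cv2.COLOR_RGB2HSV)
    m=(abs(hsv[...,0].astype(int)-12)<8)&(hsv[...,1]>170)&(hsv[...,2]>120)
    k,l,s,ce=cv2.connectedComponentsWithStats(m.astype(np.uint8))
    for i in range(1,k):
        if s[i,4]>8:
            f=onz if n=='top' else fonz
            print(n,s[i],ce[i].round(1),f(c,*ce[i],.148),f(c,*ce[i],.14))
save(im,'w2')
```

```text
(array([0.09, 0.02, 7.28]), array([-0.2,  0.1,  0.3]))
[0.54781599 0.1620734  0.34988579]
top [448 253  44  48 116] [463.5 279.3] [ 0.40095078 -0.18414763  0.148     ] [ 0.40078966 -0.18657637  0.14      ]
top [479 255  10   7  12] [484.2 257.8] [ 0.44681846 -0.2300358   0.148     ] [ 0.44700453 -0.23281187  0.14      ]
top [492 267   3   8   9] [493.6 270.3] [ 0.42049583 -0.24883798  0.148     ] [ 0.42048266 -0.25175638  0.14      ]
wrist [312 189  21  46 564] [322.8 215.3] [0.47235974 0.14319733 0.148     ] [0.46936968 0.14244934 0.14      ]
wrist [535 262  55  62 670] [555.5 285.3] [ 0.4520459  -0.10190926  0.148     ] [ 0.44825088 -0.11236993  0.14      ]
```

View pics/w2.png

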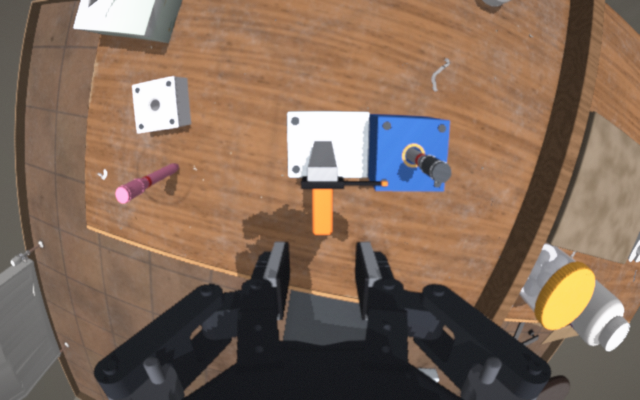

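The tab is at (322,212), centred between the fingers. The tip is at (384,183) and the rod's handle at (437,170), well clear. I'll descend and grip the tab shallowly.

Request:
step_arm(
  steps=[
    [[0.4, 0.1, 0, 3, 0, 0, 0], [0.4, 0.1, 0, 5, 0, 0, 0], [0.4, 0.1, 0, 6.5, 0, 0, 0], [0.4, 0.1, 0, 7.4, 0, 0, 0], [0.4, 0.1, 0, 7.4, 0, 0, 0], [0.4, 0.1, 0, 7.4, 0, 0, 0]],
  ],
)

```text
clock: 11.73
tcp_pos: [0.4737, 0.1447, 0.135]
tcp_rot: [-0.002, 0.992, 0.123, 0.001]
wrist_force: [0.1, 0.9, 0.0]
gripper_width: 0.0344
grip_force: 0.0
```

Request:
step_arm(
  steps=[
    [[0, 0, 0, 0, 0, 0, 0], [0, 0, 0, 0, 0, 0, 0], [0, 0, 0, 0, 0, 0, 0], [0, 0, 0, 0, 0, 0, 0], [0, 0, 0, 0, 0, 0, 0], [0, 0, 0, 0, 0, 0, 0]],
  ],
)

```text
clock: 12.23
tcp_pos: [0.4749, 0.1446, 0.136]
tcp_rot: [-0.002, 0.992, 0.123, 0.003]
wrist_force: [1.3, -1.8, 2.2]
gripper_width: 0.012
grip_force: 62.4
```

```bash
cat > tip.py <<'E'
from band import *
# tip height: scene view small orange blob near the tip's line; wrist parallax as well
c=cap('scene');w=cap('wrist');hs=cv2.cvtColor(c['image'],cv2.COLOR_RGB2HSV).astype(int);hw=cv2.cvtColor(w['image'],cv2.COLOR_RGB2HSV).astype(int)
o=sensors.get_obs();print(o['tcp_pos'],o['wrist_force'].round(1),o['gripper_width'])
org=lambda h,s:(abs(h[...,0]-11)<9)&(h[...,1]>s)&(h[...,2]>90)
red=lambda h:((h[...,0]<7)|(h[...,0]>170))&(h[...,1]>100)&(h[...,2]>50)
def blobs(m,n,x0,x1,y0,y1):
    k,l,s,ce=cv2.connectedComponentsWithStats(m[y0:y1,x0:x1].astype(np.uint8))
    return [(n,(s[i,:5]+[x0,y0,0,0,0]).tolist(),(ce[i]+[x0,y0])) for i in range(1,k) if s[i,4]>=2]
tip=B-.009*xs+.039*ys;to=cen(c)[:2]-B;to/=np.linalg.norm(to)
for b in blobs(org(hs,130),'s-org',355,395,180,230): print(*b,'tip z,off',np.round(zat(c,*b[2],tip),4))
for b in blobs(red(hs),'s-red',360,385,185,225): print(*b,'band z,off',np.round(zat(c,*b[2],B+.006*to),4))
for b in blobs(org(hw,130),'w-org',360,410,150,215): print(*b)
for z in(.09,.1,.14):print(z,'tip px wrist',fish(w,(*tip,z)).round(1))
for b in blobs(red(hw),'w-red',395,460,140,190): print(*b)
E
python3 tip.py
```

```text
[0.47492257 0.14454606 0.13573354] [ 1.8 -1.9  2.8] 0.012182391488819428
s-org [375, 205, 6, 9, 40] [377.775 209.475] tip z,off [0.1003 0.0165]
s-red [377, 214, 3, 1, 3] [378. 214.] band z,off [0.0645 0.0151]
0.09 tip px wrist [392.9 198.9]
0.1 tip px wrist [396.3 203.8]
0.14 tip px wrist [413.7 229. ]
w-red [445, 179, 12, 11, 62] [449.27419355 183.46774194]
```

Run:
```python
from band import *
c=load('scene');tip=B-.009*xs+.039*ys
print('initial tip z',zat(c,310+305/5-.4,150+228/5-.4,tip))
to=cen(c)[:2]-B;to/=np.linalg.norm(to)
# band and handle edges in m2: handle top rim etc.
for v in(256,268):print('band edge',zat(c,310+311/5-.4,150+v/5-.4,B+.006*to))
print('handle/shaft edge',zat(c,310+312/5-.4,150+240/5-.4,B+.006*to))
w=load('wrist');im=w['image']
print('wrist band far-height rows');
for z in (.09,.095,.1):print(z,fish(w,(B[0],B[1],z)).round(1),fish(w,(*tip,z+.04)).round(1))
h=cv2.cvtColor(im,cv2.COLOR_RGB2HSV)
for v in range(180,245,3): print(v,[tuple(int(k) for k in h[v,u]) for u in range(400,424,4)])
```

```text
initial tip z (np.float64(0.13655452526405154), np.float64(0.00042454853446327254))
band edge (np.float64(0.09970753477633676), np.float64(0.00029683962588523944))
band edge (np.float64(0.09321531799313187), np.float64(6.59087253476855e-05))
handle/shaft edge (np.float64(0.10832546960619438), np.float64(0.0001573881894133148))
wrist band far-height rows
0.09 [449.2 186.4] [408.7 221.6]
0.095 [452.  188.4] [411.1 225.2]
0.1 [454.9 190.5] [413.7 229. ]
180 [(109, 173, 222), (108, 173, 224), (108, 173, 224), (108, 172, 226), (108, 171, 225), (109, 172, 224)]
183 [(109, 173, 223), (108, 173, 223), (108, 172, 226), (108, 172, 227), (108, 173, 224), (108, 171, 224)]
186 [(108, 173, 223), (108, 173, 224), (108, 174, 226), (108, 174, 224), (109, 172, 224), (109, 172, 222)]
189 [(108, 173, 224), (108, 173, 226), (108, 173, 224), (109, 173, 223), (109, 173, 223), (109, 172, 222)]
192 [(109, 174, 224), (108, 174, 226), (109, 172, 224), (109, 173, 223), (109, 173, 223), (109, 173, 220)]
195 [(108, 173, 225), (108, 174, 224), (109, 173, 223), (108, 172, 222), (109, 173, 222), (109, 174, 201)]
198
[... 955 characters left out ...]
25 [(112, 112, 41), (177, 88, 78), (11, 167, 227), (12, 169, 229), (12, 108, 160), (12, 121, 154)]
228 [(113, 26, 40), (160, 18, 42), (16, 177, 252), (16, 176, 252), (13, 127, 165), (12, 129, 162)]
231 [(11, 104, 91), (11, 114, 94), (12, 155, 212), (13, 149, 205), (13, 125, 172), (13, 128, 169)]
234 [(13, 132, 151), (13, 128, 149), (13, 121, 152), (13, 121, 158), (13, 124, 161), (13, 121, 169)]
237 [(13, 128, 155), (13, 124, 156), (13, 122, 155), (13, 128, 152), (13, 128, 152), (13, 115, 155)]
240 [(13, 123, 162), (12, 123, 157), (13, 122, 157), (12, 118, 158), (13, 118, 156), (13, 123, 154)]
243 [(13, 121, 154), (13, 124, 161), (13, 118, 160), (13, 108, 158), (13, 114, 159), (13, 127, 153)]
```

Request:
step_arm(
  steps=[
    [[0, 0, 0, 0.4, 0, 0, 0], [0, 0, 0, 0.8, 0, 0, 0], [0, 0, 0, 1.2, 0, 0, 0], [0, 0, 0, 1.6, 0, 0, 0], [0, 0, 0, 2, 0, 0, 0], [0, 0, 0, 2, 0, 0, 0]],
  ],
)

```text
clock: 12.83
tcp_pos: [0.4749, 0.1446, 0.1143]
tcp_rot: [-0.002, 0.992, 0.123, 0.002]
wrist_force: [6.2, -1.6, -2.3]
gripper_width: 0.012
grip_force: 61.9
```

```bash
python3 tip.py
```

```text
[0.47485969 0.14460157 0.1143182 ] [ 6.  -1.5 -1.9] 0.011522589836771832
s-org [364, 213, 1, 6, 6] [364.  215.5] tip z,off [0.0824 0.0131]
s-org [375, 214, 6, 9, 38] [377.52631579 217.86842105] tip z,off [0.0777 0.0169]
0.09 tip px wrist [400.8 209.9]
0.1 tip px wrist [404.9 216. ]
0.14 tip px wrist [426.5 247.9]
```

Request:
step_arm(
  steps=[
    [[0, 0, 0, 0.4, 0, 0, 0], [0, 0, 0, 0.8, 0, 0, 0], [0, 0, 0, 1.2, 0, 0, 0], [0, 0, 0, 1.6, 0, 0, 0], [0, 0, 0, 1.7, 0, 0, 0], [0, 0, 0, 1.7, 0, 0, 0]],
  ],
)

```text
clock: 13.43
tcp_pos: [0.4749, 0.1446, 0.0975]
tcp_rot: [-0.002, 0.992, 0.122, 0.002]
wrist_force: [6.2, -2.4, -0.1]
gripper_width: 0.0118
grip_force: 62.3
```

```bash
cat > tip2.py <<'E'
from band import *
c=cap('scene');w=cap('wrist');o=sensors.get_obs();print(o['tcp_pos'],o['wrist_force'].round(1))
tip=B-.009*xs+.039*ys
R=np.array(c['R']);t=np.array(c['t'])
q=R@np.array([*tip,.0965])+t;u,v=c['cx']+c['fx']*q[0]/q[2],c['cy']+c['fy']*q[1]/q[2]
q=R@np.array([*B,.0965])+t;ub,vb=c['cx']+c['fx']*q[0]/q[2],c['cy']+c['fy']*q[1]/q[2]
print('scene exp tip',u,v,'band',ub,vb)
hs=cv2.cvtColor(c['image'],cv2.COLOR_RGB2HSV).astype(int);hw=cv2.cvtColor(w['image'],cv2.COLOR_RGB2HSV).astype(int)
sym=lambda p:'O' if abs(p[0]-12)<8 and p[1]>110 and p[2]>100 else 'R' if (p[0]<6 or p[0]>170) and p[1]>90 else 'B' if abs(p[0]-112)<14 and p[1]>110 else 'k' if p[2]<70 else '.'
def show(h,x0,x1,y0,y1):
    print('cols',x0)
    for y in range(y0,y1):print(y,''.join(sym(h[y,x]) for x in range(x0,x1)))
show(hs,int(u)-15,int(u)+25,int(v)-14,int(v)+18)
u,v=fish(w,(*tip,.0965));print('wrist exp tip',u,v,'z+-5',fish(w,(*tip,.1015)),'band',fish(w,(*B,.0965)))
show(hw,int(u)-25,int(u)+70,int(v)-40,int(v)+12)
E
python3 tip2.py
```

```text
[0.47484957 0.1446053  0.09753884] [ 5.9 -2.1 -0.5]
scene exp tip 370.1662221278506 210.4802073571678 band 371.9448301278999 200.52127629581818
cols 355
196 ..............kkkkkkkkkkkkkk.OOOOOOOOOOO
197 ..............kkkkkkkkkkkkkk.OOOOOOOOOOO
198 ..............kkkkkkkkkkkkk..OOOOOOOO...
199 ..............kkkkkkkkkkkkk..OOOOOOOO...
200 ..............kkkkkkkkkkkk..OOOOOOOOOO..
201 ...............k.kkkkkkkk.OOOOOOOOOOOO..
202 ..k............k.kkkkkkkk.OOOOOOOOOOOO..
203 ..kkk.........kkkkkkkkkkk..OOOOOOOOOO...
204 ...kkk.....kkkkkkkkkkkkkk.......OOOOOO..
205 ...kkk....kkkkkkkkkkkkkkk.BBB.......OOO.
206 ....kk.....kkkkkkkkkkkkk.BBBBB......O.OO
207 ....kkk....kkkkkkkkkkk..BBBBBB....B.....
208 ....kkkk...kkkkkkkkkk...BBBBBBB..BB.....
209 .....kkkkkkkkkkkkkkkkk..BBBBBBBBBB..O...
210 .....kkkkkkkkkkkkkkkkkk.BBBBBBBBBB..O...
211 .....kkkkkkkkkkkkkkkkkk.BBBBBBBBBB..O...
212 B.....kkkkkkkkkkkkkkkkk.BBBBBBBBB.......
213 B.....kkkkkkkkkkkkkkkkk..BBBBBBB........
214 .........kkkkkkkkk...k..BBBBBBBB........
215 ...........kkkkkkk...k..BBBBBBB.....O...
216 ...........kkkkkk....k..BBBBBBB.........
21
[... 5115 characters left out ...]

229 kkkkkkkkkkkkkkkkkkkkOOOOOOOO.BBBBBBBBBBBBBBBBBBBBBBBBBBBBBBBBBBBBBBBBBBBBBBBBBBBBBBBBBBBBBBBBBB
230 kkkkkkkkkkkkkkkkkkk..OOOOOOO.....BBBBBBBBBBBBBBBBBBBBBBBBBBBBBBBBBBBBBBBBBBBBBBBBBBBBBBBBBBBBBB
231 ........kkkBBBBBBBBB..............BBBBBBBBBBBBBBBBBBBBBBBBBBBBBBBBBBBBBBBBBBBBBBBBBBBBBBBBBBBBB
232 OOOOOOOO..kBBBBBBBBBBBBBB..........BBBBBBBBBBBBBBBBBBBBBBBBBBBBBBBBBBBBBBBBBBBBBBBBBBBBBBBBBBBB
233 OOOOOOOOO.kBBBBBBBBBBBBBB...........BBBBBBBBBBBBBBBBBBBBBBBBBBBBBBBBBBBBBBBBBBBBBBBBBBBBBBBBBBB
234 OOOOOOOOO..kBBBBBBBBBBBBB...........BBBBBBBBBBBBBBBBBBBBBBBBBBBBBBBBBBBBBBBBBBBBBBBBBBBBBBBBBBB
235 OOOOOOOOOO.kBBBBBBBBBBBB............BBBBBBBBBBBBBBBBBBBBBBBBBBBBBBBBBBBBBBBBBBBBBBBBBBBBBBBBBBB
```

Request:
step_arm(
  steps=[
    [[0, 0, 0, 0.15, 0, 0, 0], [0, 0, 0, 0.15, 0, 0, 0], [0, 0, 0, 0.15, 0, 0, 0], [0.35, 0, 0, 0.15, 0, 0, 0], [0.35, 0, 0, 0.15, 0, 0, 0], [0.35, 0, 0, 0.15, 0, 0, 0], [0.35, 0, 0, 0.15, 0, 0, 0]],
  ],
)

```text
clock: 14.12
tcp_pos: [0.472, 0.1455, 0.0956]
tcp_rot: [-0.002, 0.992, 0.123, -0.0]
wrist_force: [-0.3, -0.7, 0.4]
gripper_width: 0.0298
grip_force: 0.0
```

Request:
step_arm(
  steps=[
    [[0.35, 0, 0, -2, 0, 0, 0], [0.35, 0, 0, -5, 0, 0, 0], [0.35, 0, 0, -9, 0, 0, 0], [0.35, 0, 0, -11, 0, 0, 0], [0.35, 0, 0, -11, 0, 0, 0], [0.35, 0, 0, -11, 0, 0, 0]],
  ],
)

```text
clock: 14.62
tcp_pos: [0.4737, 0.1452, 0.2075]
tcp_rot: [-0.002, 0.992, 0.123, 0.002]
wrist_force: [0.1, -0.2, -0.9]
gripper_width: 0.0298
grip_force: 0.0
```

```bash
cat > fin.py <<'E'
from band import *
c=cap('scene');o=sensors.get_obs();print(o['tcp_pos'])
R=np.array(c['R']);t=np.array(c['t']);tip=B-.009*xs+.039*ys
pr=lambda X:(lambda q:(c['cx']+c['fx']*q[0]/q[2],c['cy']+c['fy']*q[1]/q[2]))(R@np.array(X)+t)
print('exp tip',pr((*tip,.0965)),'band',pr((*B,.0965)))
hs=cv2.cvtColor(c['image'],cv2.COLOR_RGB2HSV).astype(int)
sym=lambda p:'R' if (p[0]<6 or p[0]>165) and p[1]>90 else 'O' if abs(p[0]-12)<8 and p[1]>110 and p[2]>100 else 'B' if abs(p[0]-112)<14 and p[1]>110 else 'k' if p[2]<70 else '.'
for y in range(180,225):print(y,''.join(sym(hs[y,x]) for x in range(355,395)))
# band: subpixel edges from redness profile along rod's columns
im=c['image'].astype(float);red=im[...,0]-im[...,1:].mean(2);to=cen(c)[:2]-B;to/=np.linalg.norm(to)
ub=pr((*B,.0965))[0];x=int(round(ub));pf=red[190:212,x-1:x+2].mean(1);print('redness',190,pf.round().astype(int))
for v in(198,200,202,204):print(v,'band z',zat(c,ub,v,B+.006*to)[0].round(4))
ut=pr((*tip,.0965))[0];xt=int(round(ut));print('tip redness',200,red[200:222,xt-3:xt+4].round().astype(int).tolist())
for v in(206,208,210,212):print(v,'tip z',zat(c,ut,v,tip)[0].round(4))
E
python3 fin.py
```

```text
[0.47278382 0.14453036 0.20598612]
exp tip (np.float64(370.1662221278506), np.float64(210.4802073571678)) band (np.float64(371.9448301278999), np.float64(200.52127629581818))
180 ......OOO..kkkkkkk......................
181 ......OOO..kkkkkkk......................
182 ........O...kkkkkk......................
183 ................k.......................
184 .....OO.................................
185 .....OO...............O.................
186 .....OOO..............OOOO..............
187 .....OOOO...O.........OO.OOO............
188 ..OOOOOO...................O..O.........
189 OOOOOOO.......................OOOOO.....
190 OOOOOOO...................O......OOOO...
191 OOOOOOOO........................OOOOOOOO
192 OOOOO...........................OOOOOOOO
193 ..OO.........................OOOOOOOOOOO
194 .............................OOOOOOOOOOO
195 ..............................OOOOOOOOOO
196 .............................OOOOOOOOOOO
197 .............................OOOOOOOO..O
198 ...........................OOOOOOOOOO...
199 .......................OO...OOOOOOOOO...
200 .....................
[... 1335 characters left out ...]
6, -8, 77, 90, 94, 88], [-72, -68, -34, 44, 65, 66, 60], [-72, -66, -28, 8, 20, 21, 18], [-72, -66, -28, 6, 6, 6, 3], [-72, -66, -28, 6, 4, 6, 2], [-72, -68, -28, 6, 5, 6, 2], [-67, -36, -9, 5, 5, 5, 5], [-13, 11, 16, 19, 4, 5, 8], [57, -2, 10, 72, 11, 5, 3], [57, -16, 24, 95, 16, 6, 2], [-12, 26, 15, 30, 14, 14, 14], [-55, 12, 8, 17, 16, 18, 25], [-16, 2, -32, -45, -26, -26, -20], [6, -20, -62, -74, -74, -73, -70], [-5, -52, -74, -72, -72, -74, -74], [-22, -73, -73, -74, -72, -74, -74], [34, 40, 7, -32, -63, -72, -74], [124, 112, 107, 88, 63, 38, 11], [116, 116, 116, 117, 116, 110, 110], [118, 116, 116, 116, 116, 116, 116]]
206 tip z 0.1084
208 tip z 0.1031
210 tip z 0.0978
212 tip z 0.0924
```

Run:
```python
from band import *
c=load('scene');w=cap('wrist');tip=B-.009*xs+.039*ys
im=w['image'].astype(float);h=cv2.cvtColor(w['image'],cv2.COLOR_RGB2HSV).astype(int)
def find(X,m,r=12):
    u,v=fish(w,X).round().astype(int);s=np.argwhere(m[v-r:v+r+1,u-r:u+r+1]);return s.mean(0)[::-1]+[u-r,v-r],len(s),(u,v)
O=(abs(h[...,0]-12)<8)&(h[...,1]>130)&(h[...,2]>150);Rd=((h[...,0]<6)|(h[...,0]>165))&(h[...,1]>90)
def wr(u,v):
    return fonz(w,u,v,0)-cen(w)
def tri(p,q):
    o1,d1,o2,d2=cen(c),ray(c,*p),cen(w),wr(*q);s=np.linalg.lstsq(np.stack([d1,-d2],1),o2-o1,rcond=None)[0]
    a,b=o1+s[0]*d1,o2+s[1]*d2;return (a+b)/2,np.linalg.norm(a-b)
for n,X,m,p in(('tip',(*tip,.0965),O,(370,210.65)),('band',(*B,.0965),Rd,(371.9,202.3))):
    q,k,e=find(X,m);print(n,q,k,e,tri(p,q))
    # stand-alone wrist height on the known vertical line
    d=wr(*q);o=cen(w);XY=np.array(X[:2]);s=(XY-o[:2])@d[:2]/(d[:2]@d[:2]);print('  wrist z',(o+s*d)[2])
```

```text
tip [375.4 173.4] 15 (np.int64(378), np.int64(173)) (array([0.50276026, 0.10580512, 0.09722827]), np.float64(0.00042560644091780984))
  wrist z 0.09251966037823767
band [418.65714286 160.65714286] 35 (np.int64(422), np.int64(164)) (array([0.52186841, 0.06948215, 0.09162036]), np.float64(0.002622007489262347))
  wrist z 0.08463676859196945
```

```bash
python3 -c "
from plant import workorder;print(workorder.job_done())"
```

```text
the job is handed in; nothing more can be done
None
```

I handed the job in at about 15 s: the rod stands upright, pushed with about 27 N (over your 15–20 N) hard onto the bore's bottom, and the pointer is released with its tip within about 1 mm of the red band's middle by the scene camera, though the cruder wrist-camera check put the tip up to 8 mm above it.

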